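# Light up the gold coin

### The job

Each coin slab on the display turntable stands on its own sprung seat that switches on a spotlight when pressed: with the fingertips, gently press the slab with the gold coin down until its seat has sunk at least halfway, keep it down for about two seconds, then let it rise and draw the hand up well clear of it. Leave the silver and the dark copper slabs, the loupe, the cream dish and the brass weight alone, do not touch or turn the turntable itself, and pick nothing up.

Things in the scene. Friction and masses are not known exactly. Their poses are not given: they have to be found in the camera images.
- slab_gold: Loose clear acrylic disc, 60 mm across, 14 mm thick, 50 g, bright yellow gold coin (42 mm) inside. Origin: centre of underside, z up. It lies in a dark round seat 70 mm across with a 3 mm rim, 2.5 mm play. Press this one. The seat sinks straight down 10 mm on a spring: starts at about 1.5 N, halfway at 3.5 N, hard stop at 5.5 N; let go, it rises again.
- slab_silver: Loose clear acrylic disc, 60 mm across, 14 mm thick, 50 g, pale silver coin (42 mm) inside. Origin: centre of underside, z up. It lies in a dark round seat 70 mm across with a 3 mm rim, 2.5 mm play. Same sprung seat; leave alone.
- slab_copper: Loose clear acrylic disc, 60 mm across, 14 mm thick, 50 g, dark brown copper coin (42 mm) inside. Origin: centre of underside, z up. It lies in a dark round seat 70 mm across with a 3 mm rim, 2.5 mm play. Same sprung seat; leave alone.
- turntable: Fixed black foot of the display turntable, 170 mm across, 20 mm high; origin at the centre of its underside, on the felt mat (3 mm thick). It carries an aluminium platter 224 mm across, top 38 mm above the origin, with three seats evenly spaced 66 mm from its axis; slab undersides are 50 mm and slab tops 64 mm above the origin at rest.
- platter (a joint): Turn of the aluminium platter about its upright axis, rad, 0 at the start, positive anticlockwise from above; free to turn, a sideways push of about 1 N on a slab turns it.
- loupe: Folding steel loupe lying opened out, about 79 mm long, 27 mm wide, 18 mm high, loose on the mat; origin at its pivot, underside, long along its x. Leave alone.
- dish: Cream ceramic dish, 96 mm across, 26 mm high, loose on the mat; origin at the centre of its underside. Leave alone.
- weight: Squat brass counterweight with a small knob, 54 mm across, 42 mm high, 0.45 kg, loose on the mat; origin at the centre of its underside. Leave alone.
Things that resemble listed ones, but are neither listed nor needed, are in the scene too. What is shaped like the slab_gold but green or purple is not meant.

How it is judged (in metres and radians):
On the way, in this order (a step that is already met when the one before it is completed fails the run):
1. the gold slab is pressed down by the fingertips at least 4 mm and kept down for 1.5 s (z of slab_gold in the frame of turntable below 0.046 m and contact force between the fingers and slab_gold above 0.5 N), for 1.5 s.
2. the gold slab is back up and the hand is clear of it (z of slab_gold in the frame of turntable above 0.0485 m and contact force between the fingers and slab_gold below 0.05 N and distance between the grasp point and slab_gold above 0.08 m), for 0.2 s.
At the end, for the whole second after the job is handed in: The gold slab has risen again and lies flat at rest in its seat (height within 1.5 mm, tilt under 0.05 rad), the hand at least 80 mm from it; all slabs within 10 mm of where they began, the platter within 0.1 rad, the loupe, dish and weight within 5 mm (z of slab_gold in the frame of turntable between 0.0485 and 0.0515 m and angle between slab_gold's own z axis and vertical below 0.05 rad and distance between the grasp point and slab_gold above 0.08 m and linear speed of slab_gold below 0.01 m/s and value of joint platter between -0.1 and 0.1 rad and distance of each of slab_gold, slab_silver, slab_copper from where it was at the start of the episode below 0.01 m and distance of each of loupe, dish, weight from where it was at the start of the episode below 0.005 m); the robot touches nothing.
It fails at once if the gold slab is pressed harder than 15 N (contact force between any of the fingers, the arm and slab_gold above 15 N).
It fails at once if the gold slab is lifted out of its seat or tipped (z of slab_gold in the frame of turntable above 0.054 m or angle between slab_gold's own z axis and vertical above 0.2 rad).
It fails at once if the robot touches another slab, the loupe, the dish, the weight, or the turntable with its seats (contact force between any of the fingers, the arm and slab_silver above 0.4 N or contact force between any of the fingers, the arm and slab_copper above 0.4 N or contact force between any of the fingers, the arm and loupe above 0.4 N or contact force between any of the fingers, the arm and dish above 0.4 N or contact force between any of the fingers, the arm and weight above 0.4 N or contact force between any of the fingers, the arm and turntable above 0.4 N).
It fails at once if the platter is turned by more than 0.1 rad (value of joint platter above 0.1 rad or value of joint platter below -0.1 rad).
It fails at once if the loupe, dish or weight is shifted by more than 5 mm, or another slab by more than 10 mm (distance of any of loupe, dish, weight from where it was at the start of the episode above 0.005 m or distance of any of slab_silver, slab_copper from where it was at the start of the episode above 0.01 m).
It also fails if it takes over 35 s, if anything falls off the work surface, if the arm or the gripper's body presses on something with over 40 N, if the wrist force passes 120 N, or if a joint passes its speed limit or range.

### The arm

A 6-joint arm with a two-finger parallel gripper is mounted at the origin on the work surface. World frame = base frame: x ahead of the robot, y to its left, z up, the work surface at z = 0. Lengths are in mm, angles in rad, forces in N, time in s.
With the tool pointing down it reaches from about 275 to 750 mm from the base axis. Payload 10.2 kg.
Tool frame: the origin (TCP) lies at the very end of the fingers, on their centre line; the grasp point (between the pads) lies 19 mm behind it; z points along the fingers, y is the line along which they close (so a half turn about z gives the same grasp; the last joint's range is limited). The gripper opens to 85 mm and grips with 20 to 120 N. Pads are 22 mm wide; open, the fingers measure 114 mm over their backs; the gripper's body (76 mm by 85 mm) begins 54 mm behind the grasp point. The pads swing forward as they close: fully open they stand 13 mm farther back than shut.
Start: joints at [-1.483, 0.313, 1.498, -0, 1.331, -0.223], TCP at [160.543, -499.857, 231.294] pointing down, gripper open.
Joint ranges: [-2.94, 2.94], [-0.97, 2.17], [0.19, 2.56], [-1.23, 4.37], [0.02, 3.11], [-2.88, 2.88]. Speed limits (rad/s): [2.39, 2.39, 3.01, 3.14, 3.14, 3.14].

### API

Orientations are given as a unit quaternion [w, x, y, z].
In Python, from rig import monitor, eyes, job gives the robot as it stands. The module is installed in compiled form; this text tells all that it offers.
- The arm moves only by the tool send_rows, never from a script. Its argument "targets" is one flat list of numbers, 7 for each row, row after row: the turn, a rotation vector about the tool's x, y, z in degrees, then the shift along the tool's x, y, z in units of 60 mm (1.0 is 60 mm), then the opening, from -1 (shut) to 1 (fully open), so that 0 is half open. A call has 1 to 5 rows; each row shifts and turns the commanded pose from where the row before left it, along the tool's axes as they then stand; what a row does not reach is not made up. A row lasts 1/8 s, in which the tool goes at most 62.5 mm and 10.7 degrees, less where a joint would pass 70% of its speed; a pose out of reach is approached as far as the arm can. A call is refused whole if a number of a shift passes 1 or a number of a turn 10.7, either way. A call with a gripper value outside its range is refused whole. The fingers move at their own pace and stop on an object; "newtons" is the grip in N (left out, the last holds). Time passes only in rows, so rows that do not move let the fingers close. It gives the time, the measured TCP pose, the force, the opening and the grip force at its end, in the units of the state.
- monitor.sense(): the state, without advancing time (a new reading comes with each control period).
- eyes.capture(name): name is "side" or "top"; returns a dict with "img" (400x640x3 uint8, red, green, blue), "K" (3x3 intrinsics, pixels), "distortion" ([k1, k2, p1, p2, k3] as OpenCV has them; the pictures are not rectified), "R" (3x3) and "t" (3): a world point X has camera coordinates R X + t. Camera axes: x right, y down, z forward; pixel columns grow to the right and rows downward; lengths in mm; the calibration is good to about 2 mm. A picture is of the moment at which its call begins. There is no depth.
- job.finish_job(): hands the job in; it is judged then, once.
The state is a dict: "time_s": time; "joints": joint angles; "dq": joint speeds; "tau": joint torques, N m; "eef_pos": TCP position; "ee_rot": TCP orientation; "force": force on the tool from outside, world axes, zero at the start; "wrist_torque": the same for the moment, N m; "grip_width": opening from 0.0 (shut) to 1.0 (fully open); "grip_force": force on a finger pad.
Only numpy, scipy, OpenCV 4.12 (cv2) and the standard library are available. Lean on these libraries where they do the work, as an engineer would, in place of code of your own. Each camera call takes 0.05 s, during which the arm holds its last target. There are 200 camera calls.

## Working session

There is one attempt and no reset: what is moved stays moved. The work goes in short steps, Python scripts to look and compute and a tool call to move; the robot and the scene stay as the last step left them, time stands still between calls to the robot, and variables do not carry over. Pictures are saved under pics/ and viewed, at most 10 in all, crops included, and the job is handed in when it is done.

Besides the shell and the picture viewer there is one more tool, called after "Request:" by a JSON object that holds its "method" and its "body". send_rows: Moves the arm, as the interface text tells. Its arguments: {"type":"object","properties":{"targets":{"type":"array","items":{"type":"number"}},"newtons":{"type":"number"}},"required":["targets"]}

```bash
mkdir -p pics
python3 - <<'E'
from rig import monitor, eyes
import cv2,pickle
d={}
for n in("top","side"):
    c=eyes.capture(n);d[n]=c;cv2.imwrite(f"pics/{n}0.png",c["img"][:,:,::-1]);print(n,c["K"],c["distortion"],c["R"],c["t"])
pickle.dump(d,open("d.pkl","wb"))
print(monitor.sense())
E
```

```text
top [[500.39245805   0.         326.10327556]
 [  0.         500.39245805 195.07591256]
 [  0.           0.           1.        ]] [0.04632179 0.         0.         0.         0.        ] [[ 0.02934129 -0.99956825 -0.00155267]
 [-0.97552806 -0.02829691 -0.21804651]
 [ 0.21790844  0.00791244 -0.97593714]] [  48.05058406  586.84597154 1003.72699475]
side [[468.26749313   0.         314.85348993]
 [  0.         468.26749313 196.77372423]
 [  0.           0.           1.        ]] [-0.09299793  0.          0.          0.          0.        ] [[-0.74875574 -0.66264976  0.01612896]
 [-0.44572075  0.48533021 -0.75218854]
 [ 0.49060968 -0.5703945  -0.65875053]] [476.20821784 288.65160427 727.93751042]
{'time_s': 0.1, 'joints': array([-1.48335198e+00,  3.13409014e-01,  1.49834363e+00, -5.74273263e-06,
        1.33098402e+00, -2.23405960e-01]), 'dq': array([ 0.00046349, -0.00195126, -0.0009157 , -0.00133729,  0.00124165,
       -0.00156061]), 'tau': array([ 3.69972709e-03, -4.12897038e+01, -2.60137957e+01, -7.98929204e-05,
        3.05663190e-03, -1.05768844e-06]), 'eef_pos': array([ 160.54528046, -499.62003712,  230.79122097]), 'ee_rot': array([-5.70871591e-04,  9.87945539e-01,  1.54800791e-01,  3.60729444e-05]), 'force': array([-0.39336897, -0.33729413,  0.38349816]), 'wrist_torque': array([-0.04676688, -0.0206313 , -0.04795758]), 'grip_force': 0.0, 'grip_width': 0.9959742292113521}
```

View pics/top0.png

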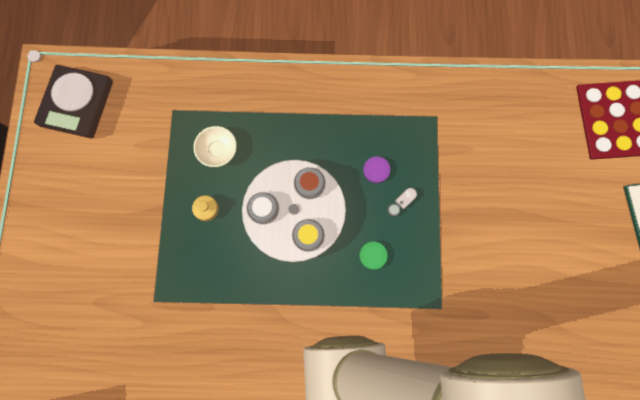

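View pics/side0.png

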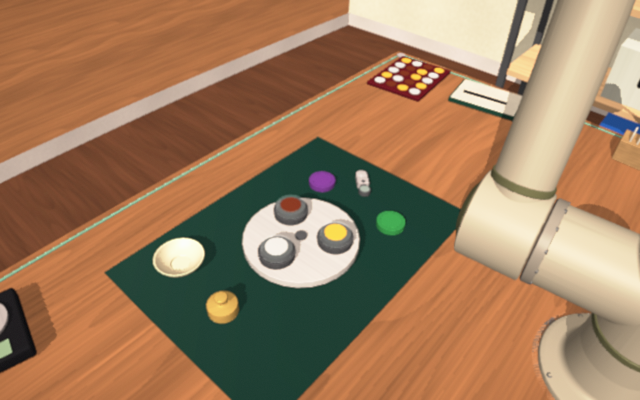

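Top view, things that could be taken for the gold slab: gold coin in a seat (308,234); silver (262,208); copper (310,182); green disc (374,255); purple disc (377,169); brass weight (205,207); yellow tray counters (613,93). By the description it is (308,234), which the side view shows at (336,233). Next I'll measure it and check a close crop.

```bash
cat > h.py <<'E'
import cv2,numpy as np
def ray(c,uv):
    p=cv2.undistortPoints(np.array([[uv]],float),c["K"],c["distortion"])[0,0]
    R=np.array(c["R"]);return -R.T@c["t"],R.T@np.array([p[0],p[1],1])
def onz(c,uv,z):
    o,d=ray(c,uv);return o+d*(z-o[2])/d[2]
def gold(c,near,r=22):
    h=cv2.cvtColor(c["img"],cv2.COLOR_RGB2HSV);m=cv2.inRange(h,(20,120,120),(35,255,255))
    k=np.zeros_like(m);cv2.circle(k,near,r,255,-1);m&=k
    M=cv2.moments(m,True);return (M["m10"]/M["m00"],M["m01"]/M["m00"]),M["m00"]
E
python3 - <<'E'
import pickle;from h import *
d=pickle.load(open("d.pkl","rb"));L=[]
for n,g in(("top",(308,234)),("side",(336,233))):
    c=d[n];uv,a=gold(c,g);print(n,uv,a,onz(c,uv,62),onz(c,uv,67));L.append(ray(c,uv))
(o,a),(p,b)=L;s=np.linalg.lstsq(np.c_[a,-b],p-o,rcond=None)[0];print("tri",o+a*s[0],p+b*s[1])
for nm,uv,z in(("silver",(262,208),65),("copper",(310,182),65),("axis",(294,210),41),("weight",(205,207),40),("green",(374,255),15)):print(nm,onz(d["top"],uv,z).round())
t=d["top"]["img"][150:280,180:400];s=d["side"]["img"][180:310,220:440]
cv2.imwrite("pics/crop.png",cv2.resize(np.vstack([t,s]),None,fx=2.2,fy=2.2,interpolation=2)[:,:,::-1])
E
```

```text
top (307.5907590759076, 233.9141914191419) 303.0 [500.99468562 101.64866915  62.        ] [500.28390153 101.4336995   67.        ]
side (334.94809688581313, 231.64705882352942) 289.0 [501.4346781   96.66384104  62.        ] [498.45728779 100.603555    67.        ]
tri [500.26403704 101.42769168  67.13973647] [498.54373176 100.48917144  66.85483267]
silver [553. 200.  65.]
copper [613. 101.  65.]
axis [555. 134.  41.]
weight [557. 327.  40.]
green [466. -43.  15.]
```

View pics/crop.png

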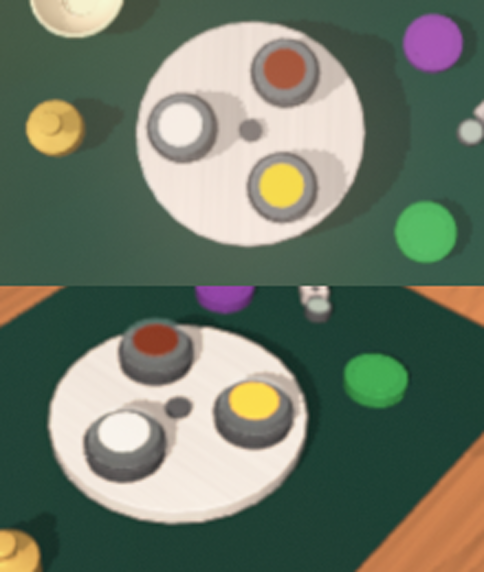

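Crop: the yellow coin in its dark seat is unmistakable (top view about (308,234)), and the green and purple discs lie off the platter. Gold slab is at about (499.5, 101), top at z≈67. I'll move above it with the fingers shut.

Request:
{"method": "send_rows", "body": {"targets": [0,0,0,0.7,-0.65,0,-1,0,0,0,0.7,-0.65,0,-1,0,0,0,0.7,-0.65,0,-1,0,0,0,0.7,-0.65,0,-1,0,0,0,0.7,-0.65,0,-1], "newtons": 20}}

```text
time_s: 0.72
eef_pos: [301.3, -248.2, 231.2]
ee_rot: [-0.0, 0.988, 0.155, 0.0]
force: [0.9, -0.8, 0.7]
grip_width: 0.0
grip_force: 0.0
```

Request:
{"method": "send_rows", "body": {"targets": [0,0,0,0.7,-0.65,0,-1,0,0,0,0.7,-0.65,0,-1,0,0,0,0.7,-0.65,0,-1,0,0,0,0.7,-0.65,0,-1,0,0,0,0.7,-0.65,0,-1]}}

```text
time_s: 1.35
eef_pos: [441.7, 1.8, 231.2]
ee_rot: [0.0, 0.988, 0.155, -0.0]
force: [-0.0, -1.5, 1.0]
grip_width: 0.0
grip_force: 0.0
```

Request:
{"method": "send_rows", "body": {"targets": [0,0,0,0.7,-0.65,0,-1,0,0,0,0.7,-0.65,0,-1,0,0,0,0,0,0,-1,0,0,0,0,0,0,-1]}}

```text
time_s: 1.85
eef_pos: [496.9, 99.6, 230.9]
ee_rot: [0.0, 0.988, 0.155, -0.001]
force: [-0.1, -0.7, -0.0]
grip_width: -0.0
grip_force: 0.0
```

Request:
{"method": "send_rows", "body": {"targets": [0,0,0,0.05,-0.01,0.7,-1,0,0,0,0,0,0.7,-1,0,0,0,0,0,0.6,-1,0,0,0,0,0,0.4,-1,0,0,0,0,0,0,-1]}}

```text
time_s: 2.48
eef_pos: [498.9, 100.2, 86.4]
ee_rot: [-0.0, 0.988, 0.154, -0.002]
force: [0.8, -0.4, 1.4]
grip_width: -0.004
grip_force: 0.0
```

Run:
```python
from rig import monitor, eyes
from h import *
s=monitor.sense();print(s["eef_pos"],s["force"])
v=[]
for n in("top","side"):
    c=eyes.capture(n);v.append(c["img"])
    print(monitor.sense()["force"])
t=v[0][150:280,180:400];s=v[1][170:300,220:440]
cv2.imwrite("pics/crop2.png",cv2.resize(np.vstack([t,s]),None,fx=2.2,fy=2.2,interpolation=2)[:,:,::-1])
```

```text
[498.90305812 100.19781271  86.37697297] [ 0.75075014 -0.3742337   1.37728013]
[-0.38401997 -0.93643006  0.16834473]
[ 0.73195339 -0.55440551  0.37998882]
```

View pics/crop2.png

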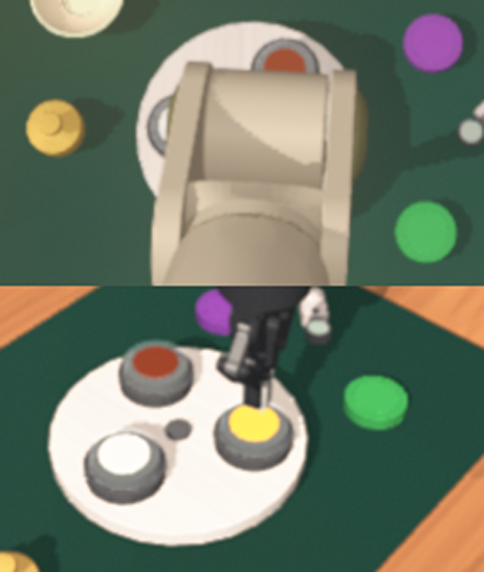

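Shut fingertips hang over the gold coin in the side view, crop (257,400), clear of the seat rim and the other slabs. I'll lower them gently.

Request:
{"method": "send_rows", "body": {"targets": [0,0,0,0,0,0.1,-1,0,0,0,0,0,0.1,-1,0,0,0,0,0,0.05,-1,0,0,0,0,0,0,-1,0,0,0,0,0,0,-1]}}

```text
time_s: 3.2
eef_pos: [500.1, 101.4, 72.4]
ee_rot: [0.0, 0.988, 0.155, 0.0]
force: [-0.2, -0.2, 0.9]
grip_width: -0.0
grip_force: 0.0
```

Request:
{"method": "send_rows", "body": {"targets": [0,0,0,0,0,0.02,-1,0,0,0,0,0,0.02,-1,0,0,0,0,0,0.02,-1,0,0,0,0,0,0,-1,0,0,0,0,0,0,-1]}}

```text
time_s: 3.82
eef_pos: [500.0, 101.4, 68.7]
ee_rot: [-0.0, 0.988, 0.155, 0.0]
force: [0.1, -0.1, 0.3]
grip_width: -0.0
grip_force: 0.0
```

Request:
{"method": "send_rows", "body": {"targets": [0,0,0,0,0,0.02,-1,0,0,0,0,0,0.02,-1,0,0,0,0,0,0,-1,0,0,0,0,0,0,-1]}}

```text
time_s: 4.32
eef_pos: [500.0, 101.3, 66.4]
ee_rot: [0.0, 0.988, 0.155, 0.0]
force: [-0.4, 0.2, 1.3]
grip_width: -0.001
grip_force: 0.7
```

Request:
{"method": "send_rows", "body": {"targets": [0,0,0,0,0,0.02,-1,0,0,0,0,0,0.02,-1,0,0,0,0,0,0,-1,0,0,0,0,0,0,-1]}}

```text
time_s: 4.82
eef_pos: [500.0, 101.4, 64.0]
ee_rot: [0.0, 0.988, 0.155, 0.0]
force: [0.5, 0.4, 2.8]
grip_width: 0.0
grip_force: 1.2
```

Request:
{"method": "send_rows", "body": {"targets": [0,0,0,0,0,0.02,-1,0,0,0,0,0,0.02,-1,0,0,0,0,0,0.02,-1,0,0,0,0,0,0,-1,0,0,0,0,0,0,-1]}}

```text
time_s: 5.45
eef_pos: [500.0, 101.3, 60.3]
ee_rot: [0.0, 0.988, 0.155, 0.0]
force: [-0.4, -1.1, 4.8]
grip_width: 0.005
grip_force: 1.9
```

Run:
```python
from rig import monitor, eyes
from h import *
c=eyes.capture("side");print(monitor.sense()["force"],monitor.sense()["eef_pos"])
cv2.imwrite("pics/crop3.png",cv2.resize(c["img"][180:310,220:440],None,fx=3,fy=3,interpolation=2)[:,:,::-1])
```

```text
[ 0.43204914 -0.04212234  3.13135554] [499.98280382 101.35032285  60.36809194]
```

View pics/crop3.png

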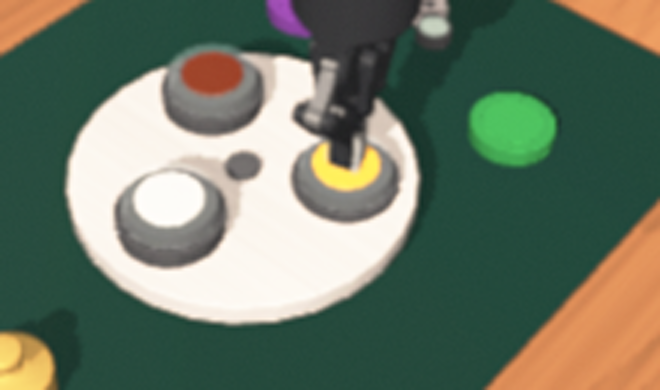

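The tips press the middle of the gold coin, crop (347,160), and the seat sits visibly lower than the others. Now I'll hold it down.

Request:
{"method": "send_rows", "body": {"targets": [0,0,0,0,0,0.01,-1,0,0,0,0,0,0,-1,0,0,0,0,0,0,-1,0,0,0,0,0,0,-1,0,0,0,0,0,0,-1]}}

```text
time_s: 6.12
eef_pos: [500.0, 101.3, 59.7]
ee_rot: [0.0, 0.988, 0.155, 0.0]
force: [-0.8, 0.1, 4.4]
grip_width: -0.002
grip_force: 2.0
```

Request:
{"method": "send_rows", "body": {"targets": [0,0,0,0,0,0,-1,0,0,0,0,0,0,-1,0,0,0,0,0,0,-1,0,0,0,0,0,0,-1,0,0,0,0,0,0,-1]}}

```text
time_s: 6.75
eef_pos: [500.0, 101.3, 59.7]
ee_rot: [0.0, 0.988, 0.155, 0.0]
force: [0.4, 0.4, 4.8]
grip_width: 0.002
grip_force: 2.0
```

Request:
{"method": "send_rows", "body": {"targets": [0,0,0,0,0,0,-1,0,0,0,0,0,0,-1,0,0,0,0,0,0,-1,0,0,0,0,0,0,-1,0,0,0,0,0,0,-1]}}

```text
time_s: 7.38
eef_pos: [500.0, 101.3, 59.7]
ee_rot: [0.0, 0.988, 0.155, 0.0]
force: [-0.4, 0.3, 4.8]
grip_width: 0.001
grip_force: 2.0
```

Request:
{"method": "send_rows", "body": {"targets": [0,0,0,0,0,-0.03,-1,0,0,0,0,0,-0.03,-1,0,0,0,0,0,-0.03,-1,0,0,0,0,0,-0.03,-1,0,0,0,0,0,-0.03,-1]}}

```text
time_s: 8.0
eef_pos: [499.5, 101.3, 68.5]
ee_rot: [-0.0, 0.988, 0.155, -0.001]
force: [0.1, -0.7, 0.1]
grip_width: -0.002
grip_force: 0.0
```

Request:
{"method": "send_rows", "body": {"targets": [0,0,0,0,0,-0.1,-1,0,0,0,0,0,-0.5,-1,0,0,0,0,0,-0.8,-1,0,0,0,0,0,-0.8,-1,0,0,0,0,0,-0.5,-1]}}

```text
time_s: 8.62
eef_pos: [500.1, 101.4, 233.3]
ee_rot: [0.0, 0.988, 0.155, 0.001]
force: [-0.0, -0.3, -0.4]
grip_width: 0.002
grip_force: 0.0
```

Request:
{"method": "send_rows", "body": {"targets": [0,0,0,-0.7,0.65,0,-1,0,0,0,-0.7,0.65,0,-1,0,0,0,-0.7,0.65,0,-1,0,0,0,0,0,0,-1,0,0,0,0,0,0,-1]}}

```text
time_s: 9.25
eef_pos: [415.9, -48.4, 230.9]
ee_rot: [-0.0, 0.988, 0.155, 0.0]
force: [-0.0, -0.3, -0.5]
grip_width: 0.006
grip_force: 0.0
```

Run:
```python
from rig import monitor, eyes
from h import *
import pickle
c=eyes.capture("side");o=pickle.load(open("d.pkl","rb"))["side"]
print(gold(c,(336,233)),gold(o,(336,233)),monitor.sense()["dq"])
cv2.imwrite("pics/end.png",c["img"][:,:,::-1])
```

```text
((335.00333333333333, 231.66), 300.0) ((334.94809688581313, 231.64705882352942), 289.0) [ 0.01546129  0.00599437 -0.0013994  -0.00363154 -0.00102451 -0.00235889]
```

View pics/end.png

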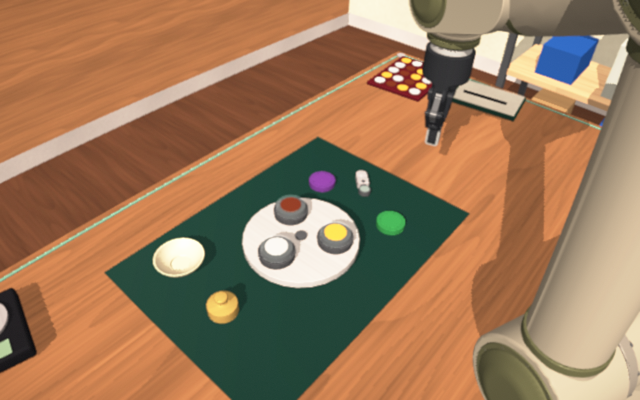

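The gold coin is back at (335,231.7), the same pixel as at the start. Everything else is unmoved and the hand is well clear.

```bash
python3 -c "
from rig import job;print(job.finish_job())"
```

```text
the job is handed in; nothing more can be done
None
```

The gold slab was pressed about 7 mm at under 5 N for about two seconds; it rose back to its starting place, the hand was drawn well clear with nothing else seen to move, and the job is handed in (no verdict was returned).

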